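# Line up the stock cartons by height on the supply-room shelf

### The arm

A 6-joint arm with a two-finger parallel gripper is mounted at the origin on the work surface. World frame = base frame: x ahead of the robot, y to its left, z up, the work surface at z = 0. Lengths are in mm, angles in rad, forces in N, time in s.
With the tool pointing down it reaches from about 275 to 825 mm from the base axis. Payload 5.2 kg.
Tool frame: the origin (TCP) lies on the centre line of the jaws, within the pads' length; the fingertips stand 22 mm ahead of it and the grasp point (between the pads) lies 3 mm ahead of it; z points along the fingers, y is the line along which they close (so a half turn about z gives the same grasp; the last joint's range is limited). The gripper opens to 93 mm and grips with 3 to 60 N. Pads are 15 mm wide; open, the fingers measure 128 mm over their backs; the gripper's body (75 mm by 188 mm) begins 65 mm behind the grasp point.
Start: joints at [-1.455, 0.259, 1.535, -0, 1.348, -0.203], TCP at [172.406, -522.285, 240.653] pointing down, gripper open.
Joint ranges: [-3.14, 3.14], [-0.91, 2.08], [0.19, 2.58], [-1.22, 4.36], [0.22, 2.71], [-3.12, 3.12]. Speed limits (rad/s): [2.57, 2.57, 3.14, 3.14, 3.14, 3.14].

### API

Orientations are given as a rotation vector (axis times angle).
In Python, from workcell import bot gives the robot as it stands.
- The arm moves only by the tool arm_command, never from a script. Its argument "steps" is a list of rows, each a list of 7 numbers: the finger opening in cm, from 0 to 9.3, then the shift along the tool's x, y, z in cm, then the turn, a rotation vector about the tool's x, y, z in degrees. In form: [[grip, dx, dy, dz, rx, ry, rz], ...]. A call has 1 to 8 rows; each row shifts and turns the commanded pose from where the row before left it, along the tool's axes as they then stand; what a row does not reach is not made up. A row lasts 1/12 s, in which the tool goes at most 41.7 mm and 7.16 degrees, less where a joint would pass 70% of its speed; a pose out of reach is approached as far as the arm can. A call with a gripper value outside its range is refused whole. The fingers move at their own pace and stop on an object; "newtons" is the grip in N (left out, the last holds). Time passes only in rows, so rows that do not move let the fingers close. It gives the time, the measured TCP pose, the force, the opening and the grip force at its end, in the units of the state.
- bot.read_state(): the state, without advancing time (a new reading comes with each control period).
- bot.read_camera(name): name is "scene" or "top" or "wrist"; returns a dict with "img" (400x640x3 uint8, red, green, blue), "intrinsics" (3x3 intrinsics, pixels), "R" (3x3) and "t" (3): a world point X has camera coordinates R X + t; the wrist camera has in their place "mount" (4x4, takes a point from camera to tool coordinates, whose origin is the TCP and whose axes are the flange's). Camera axes: x right, y down, z forward; pixel columns grow to the right and rows downward; lengths in mm; the calibration is good to about 2 mm. A picture is of the moment at which its call begins: read the wrist's pose just before it. There is no depth.
- bot.finish_job(): hands the job in; it is judged then, once.
The state is a dict: "time": time; "joint_positions": joint angles; "qd": joint speeds; "joint_efforts": joint torques, N m; "tcp_pos": TCP position; "tool_rot": TCP orientation; "wrist_force": force on the tool from outside, world axes, zero at the start; "wrist_torque": the same for the moment, N m; "finger_gap": finger opening in mm; "grip_force": force on a finger pad.
Only numpy, scipy, OpenCV 4.12 (cv2) and the standard library are available. Lean on these libraries where they do the work, as an engineer would, in place of code of your own. Each camera call takes 0.05 s, during which the arm holds its last target. There are 200 camera calls.

### The job

Line up the four stock cartons by height along the counter shelf: the tallest in the tray next to the red bookend, stepping down to the lowest in the tray next to the paper-clip tub. Set one carton down in each tray without dropping it, upright, centred and square in the tray; the trays' colours mean nothing. Leave the bookend and the tub standing where they are.

Things in the scene. Friction and masses are not known exactly. Their poses are not given: they have to be found in the camera images.
- carton_white: Small closed rigid stock carton, white with a broad green band round it; the tallest. 56 mm (its x) by 64 mm (its y), 128 mm high, 100 to 420 g. Origin at the centre of its underside, z up through its top; a paper label on its -x face. At the start it stands upright, turned up to 0.6 rad, on the counter (z = 0) between the robot and the shelf, the four cartons in any order about 150 mm apart.
- carton_kraft: Small closed rigid stock carton, plain brown kraft; second tallest. 60 mm (its x) by 62 mm (its y), 104 mm high, 100 to 420 g. Origin at the centre of its underside, z up through its top; a paper label on its -x face. At the start it stands upright, turned up to 0.6 rad, on the counter (z = 0) between the robot and the shelf, the four cartons in any order about 150 mm apart.
- carton_violet: Small closed rigid stock carton, violet with a pale lilac band; third tallest. 52 mm (its x) by 60 mm (its y), 82 mm high, 100 to 420 g. Origin at the centre of its underside, z up through its top; a paper label on its -x face. At the start it stands upright, turned up to 0.6 rad, on the counter (z = 0) between the robot and the shelf, the four cartons in any order about 150 mm apart.
- carton_orange: Small closed rigid stock carton, plain orange; the lowest. 54 mm (its x) by 62 mm (its y), 60 mm high, 100 to 420 g. Origin at the centre of its underside, z up through its top; a paper label on its -x face. At the start it stands upright, turned up to 0.6 rad, on the counter (z = 0) between the robot and the shelf, the four cartons in any order about 150 mm apart.
- tray_black: Square black plastic tray fixed on the shelf: 92 mm outside, 86 mm inside, walls 16 mm high, floor 3 mm thick. Origin at the centre of its underside, 45 mm above the counter (inner floor 48 mm, rim 61 mm above it); x away from the robot across the shelf, y along it, z up. The four trays form one straight row, about 98 mm centre to centre, colours in any order.
- tray_yellow: Square yellow plastic tray fixed on the shelf: 92 mm outside, 86 mm inside, walls 16 mm high, floor 3 mm thick. Origin at the centre of its underside, 45 mm above the counter (inner floor 48 mm, rim 61 mm above it); x away from the robot across the shelf, y along it, z up. The four trays form one straight row, about 98 mm centre to centre, colours in any order.
- tray_blue: Square blue plastic tray fixed on the shelf: 92 mm outside, 86 mm inside, walls 16 mm high, floor 3 mm thick. Origin at the centre of its underside, 45 mm above the counter (inner floor 48 mm, rim 61 mm above it); x away from the robot across the shelf, y along it, z up. The four trays form one straight row, about 98 mm centre to centre, colours in any order.
- tray_grey: Square grey plastic tray fixed on the shelf: 92 mm outside, 86 mm inside, walls 16 mm high, floor 3 mm thick. Origin at the centre of its underside, 45 mm above the counter (inner floor 48 mm, rim 61 mm above it); x away from the robot across the shelf, y along it, z up. The four trays form one straight row, about 98 mm centre to centre, colours in any order.
- bookend: Loose red steel bookend, 0.7 kg: upright plate 90 mm wide, 112 mm high, in the middle of a foot 90 mm (x, across the shelf) by 70 mm (y, along it). Origin at the centre of the foot's underside. It stands on the shelf, 45 mm above the counter, at the left or right end of the row of trays, about 93 mm from the end tray's centre.
- clip_tub: Loose clear tub of paper clips, white lid, 64 mm across, 58 mm high, 0.25 kg. Origin at the centre of its underside. On the shelf, at the other end of the row, about 93 mm from the end tray's centre. The shelf: pale wood, 130 mm deep, 570 mm long, 10 mm lip at its far edge. A stapler and a tape dispenser lie well out to the sides.
There are look-alikes about, which are no part of the job. What is shaped like the bookend but turquoise or yellow is not meant.

How it is judged (in metres and radians):
At the end, for the whole second after the job is handed in: From the bookend the trays hold white, kraft, violet, orange, each carton flat on the tray's floor, upright within 0.1 rad, centred within 15 mm, square within 0.2 rad (any quarter turn), released, at rest; bookend and tub upright, within 20 mm of their start ((horizontal distance between carton_white and tray_black below 0.015 m or horizontal distance between carton_white and tray_yellow below 0.015 m or horizontal distance between carton_white and tray_blue below 0.015 m or horizontal distance between carton_white and tray_grey below 0.015 m) and horizontal distance between carton_white and bookend between 0.053 and 0.133 m and height (world z) of carton_white between 0.044 and 0.052 m and angle between each of carton_white, carton_kraft, carton_violet, carton_orange, bookend, clip_tub's own z axis and vertical below 0.1 rad and (angle between the x axis of carton_white and the x axis of tray_black, either way round below 0.2 rad or angle between the x axis of carton_white and the y axis of tray_black, either way round below 0.2 rad) and linear speed of each of carton_white, carton_kraft, carton_violet, carton_orange below 0.02 m/s and angular speed of each of carton_white, carton_kraft, carton_violet, carton_orange below 0.2 rad/s and (horizontal distance between carton_kraft and tray_black below 0.015 m or horizontal distance between carton_kraft and tray_yellow below 0.015 m or horizontal distance between carton_kraft and tray_blue below 0.015 m or horizontal distance between carton_kraft and tray_grey below 0.015 m) and horizontal distance between carton_kraft and bookend between 0.151 and 0.231 m and height (world z) of carton_kraft between 0.044 and 0.052 m and (angle between the x axis of carton_kraft and the x axis of tray_black, either way round below 0.2 rad or angle between the x axis of carton_kraft and the y axis of tray_black, either way round below 0.2 rad) and (horizontal distance between carton_violet and tray_black below 0.015 m or horizontal distance between carton_violet and tray_yellow below 0.015 m or horizontal distance between carton_violet and tray_blue below 0.015 m or horizontal distance between carton_violet and tray_grey below 0.015 m) and horizontal distance between carton_violet and bookend between 0.249 and 0.329 m and height (world z) of carton_violet between 0.044 and 0.052 m and (angle between the x axis of carton_violet and the x axis of tray_black, either way round below 0.2 rad or angle between the x axis of carton_violet and the y axis of tray_black, either way round below 0.2 rad) and (horizontal distance between carton_orange and tray_black below 0.015 m or horizontal distance between carton_orange and tray_yellow below 0.015 m or horizontal distance between carton_orange and tray_blue below 0.015 m or horizontal distance between carton_orange and tray_grey below 0.015 m) and horizontal distance between carton_orange and bookend between 0.347 and 0.427 m and height (world z) of carton_orange between 0.044 and 0.052 m and (angle between the x axis of carton_orange and the x axis of tray_black, either way round below 0.2 rad or angle between the x axis of carton_orange and the y axis of tray_black, either way round below 0.2 rad) and distance of each of bookend, clip_tub from where it was at the start of the episode below 0.02 m); the robot touches nothing.
It fails at once if the bookend is shifted more than 20 mm or tipped (distance of bookend from where it was at the start of the episode above 0.02 m or angle between bookend's own z axis and vertical above 0.25 rad).
It fails at once if the paper-clip tub is shifted more than 20 mm or tipped (distance of clip_tub from where it was at the start of the episode above 0.02 m or angle between clip_tub's own z axis and vertical above 0.25 rad).
It fails at once if a carton is dropped or flung (moves faster than 0.6 m/s, as after a free fall of 18 mm, while the fingers do not hold it) ((linear speed of carton_white above 0.6 m/s and contact force between the fingers and carton_white below 0.2 N) or (linear speed of carton_kraft above 0.6 m/s and contact force between the fingers and carton_kraft below 0.2 N) or (linear speed of carton_violet above 0.6 m/s and contact force between the fingers and carton_violet below 0.2 N) or (linear speed of carton_orange above 0.6 m/s and contact force between the fingers and carton_orange below 0.2 N)).
It also fails if it takes over 112 s, if anything falls off the work surface, if the arm or the gripper's body presses on something with over 40 N, if the wrist force passes 120 N, or if a joint passes its speed limit or range.

## Working session

There is one attempt and no reset: what is moved stays moved. The work goes in short steps, Python scripts to look and compute and a tool call to move; the robot and the scene stay as the last step left them, time stands still between calls to the robot, and variables do not carry over. Pictures are saved under pics/ and viewed, at most 14 in all, crops included, and the job is handed in when it is done.

Besides the shell and the picture viewer there is one more tool, called by a JSON object that holds its "fn" and its "kwargs". arm_command: Moves the arm, as the interface text tells. Its arguments: {"type":"object","properties":{"steps":{"type":"array","items":{"type":"array","items":{"type":"number"}}},"newtons":{"type":"number"}},"required":["steps"]}

```bash
mkdir -p pics; python3 - <<'E'
from workcell import bot
import cv2,numpy as np,pickle
s=bot.read_state();print(s['time'],s['tcp_pos'],s['tool_rot'],s['finger_gap'])
d={}
for n in("scene","top"):
    c=bot.read_camera(n);d[n]=c;cv2.imwrite(f"pics/{n}0.png",c['img'][:,:,::-1]);print(n,c['intrinsics'],c['R'],c['t'])
pickle.dump(d,open('cams.pkl','wb'))
E
```

```text
0.0 [ 172.35504998 -521.77676716  239.8368079 ] [-3.10002116e+00 -4.98407075e-01 -1.27981808e-04] 92.89692440536437
scene [[378.50899399   0.         316.93390307]
 [  0.         378.50899399 201.733024  ]
 [  0.           0.           1.        ]] [[-0.66354446  0.74811481 -0.00574217]
 [ 0.63578065  0.5598304  -0.5313877 ]
 [-0.39432437 -0.35625013 -0.84710928]] [ 388.75057949 -372.43378417 1165.07311076]
top [[381.0538323    0.         320.13682877]
 [  0.         381.0538323  200.8089779 ]
 [  0.           0.           1.        ]] [[ 1.37228319e-01 -9.90539039e-01 -8.94992128e-04]
 [-9.69525632e-01 -1.34131908e-01 -2.05008977e-01]
 [ 2.02949348e-01  2.90007551e-02 -9.78759684e-01]] [-31.89083551 606.52380266 753.37028848]
```

View pics/scene0.png

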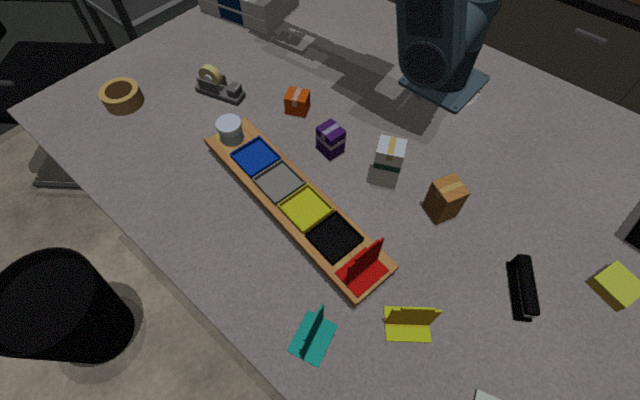

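View pics/top0.png

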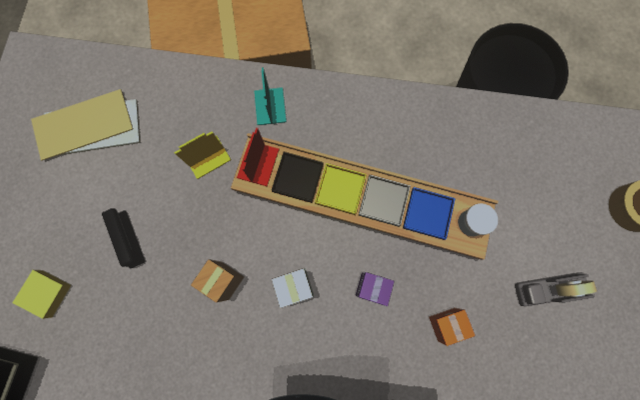

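Top view: a red bookend stands on the shelf at (258,160). The turquoise one at (270,105) and the yellow one at (203,153) are look-alikes lying off the shelf. The tub is at (481,219). The trays from the bookend are black (298,177), yellow (342,189), grey (384,201) and blue (429,214). The cartons are kraft (213,281), white (293,288), violet (375,289) and orange (454,328). I'll confirm this in a crop.

```bash
cat > h.py <<'E'
import cv2,numpy as np,pickle
def ray(c,uv,z):
    K,R,t=map(np.asarray,(c['intrinsics'],c['R'],c['t']))
    o=-R.T@t; d=R.T@np.linalg.inv(K)@np.array([uv[0],uv[1],1.]); return o+d*(z-o[2])/d[2]
def proj(c,X):
    p=np.asarray(c['intrinsics'])@(np.asarray(c['R'])@np.asarray(X,float)+c['t']); return p[:2]/p[2]
E
python3 - <<'E'
import cv2,pickle,numpy as np
from h import *
d=pickle.load(open('cams.pkl','rb'));c=d['top'];im=np.ascontiguousarray(c['img'][:,:,::-1])
cv2.imwrite('pics/crop.png',cv2.resize(im[70:360,170:510],None,fx=2,fy=2,interpolation=cv2.INTER_CUBIC))
print('cam',-np.asarray(c['R']).T@c['t'])
hsv=cv2.cvtColor(im,cv2.COLOR_BGR2HSV)
for n,uv in dict(kraft=(205,275),white=(283,292),violet=(367,287),orange=(444,330),black=(298,177),yellow=(342,189),grey=(384,201),blue=(429,214),red=(265,168)).items(): print(n,hsv[uv[1],uv[0]])
for n,uv,h in(('kraft',(213,281),104),('white',(293,288),128),('violet',(377,289),82),('orange',(454,328),60)): print(n,ray(c,uv,h))
E
```

```text
cam [439.52068989  27.91677022 861.68274744]
kraft [ 16 135 163]
white [105  25 186]
violet [138 100 138]
orange [ 15 177 164]
black [19 44 46]
yellow [ 32 164 176]
grey [ 27  19 149]
blue [111 179 158]
red [  2 198 162]
kraft [410.10346454 235.0324709  104.        ]
white [419.01409941  77.17022804 128.        ]
violet [438.79184172 -85.92546411  82.        ]
orange [ 384.06639911 -250.46669382   60.        ]
```

View pics/crop.png

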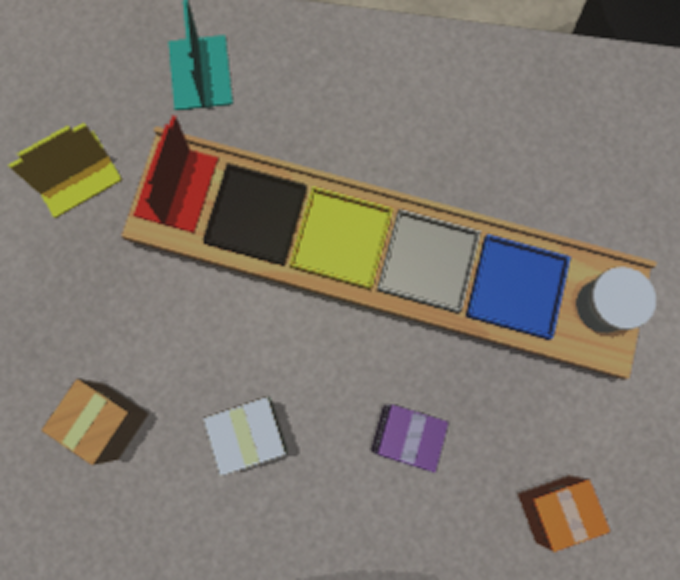

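The crop confirms it: the red bookend is on the shelf at the black-tray end and the tub is at the blue-tray end. So the order is white→black, kraft→yellow, violet→grey, orange→blue. The bright top faces can be segmented.

```bash
cat >> h.py <<'E'
def rect(c,m,win,z):
    u0,u1,v0,v1=win; w=np.zeros_like(m); w[v0:v1,u0:u1]=m[v0:v1,u0:u1]
    w=cv2.morphologyEx(cv2.morphologyEx(w,cv2.MORPH_CLOSE,np.ones((5,5))),cv2.MORPH_OPEN,np.ones((5,5)))
    k=max(cv2.findContours(w,0,2)[0],key=cv2.contourArea).reshape(-1,2)
    P=np.array([ray(c,p,z)[:2] for p in k],np.float32)
    (x,y),(a,b),th=cv2.minAreaRect(P); return x,y,a,b,th
E
python3 - <<'E'
from h import *
d=pickle.load(open('cams.pkl','rb'));c=d['top'];im=np.ascontiguousarray(c['img'][:,:,::-1])
hsv=cv2.cvtColor(im,cv2.COLOR_BGR2HSV).astype(int);H,S,V=hsv[...,0],hsv[...,1],hsv[...,2]
b=lambda x:(x*255).astype(np.uint8)
L=[('kraft',(S>70)&(V>110),(185,245,255,310),104),('white',(V>150),(265,320,262,312),128),('violet',((H>120)&(H<160)&(S>25)&(V>105)),(350,402,265,312),82),('orange',((V>120)&(S>40))|(V>160),(428,482,300,350),60),
('black',V<75,(270,325,148,206),61),('yellow',(S>90)&(H>25)&(H<40),(312,370,160,218),61),('blue',(H>100)&(H<125)&(S>100),(400,458,183,242),61),('grey',(S<60)&(V>120),(360,410,175,228),61),('red',((H<6)|(H>174))&(S>150),(230,290,120,200),45),('tub',(S<60)&(V>140),(462,500,200,240),103)]
for n,m,w,z in L: print(n,np.round(rect(c,b(m),w,z),1))
E
```

```text
kraft [411.3 237.9  61.   59.7  65.6]
white [419.6  80.4  54.9  63.2  25.8]
violet [439.2 -84.8  58.8  52.5  81.4]
orange [ 385.8 -254.1   55.2   62.8   26. ]
black [651.7 108.3  93.   93.2  82. ]
yellow [639.8  12.7  92.6  92.9  82.1]
blue [ 611.7 -181.7   92.3   92.6   82. ]
grey [628.2 -85.5  90.   90.5  82. ]
red [673.5 189.4  42.6  90.2  81.5]
tub [ 605.9 -278.7   59.1   63.3    7.9]
```

{"fn": "arm_command", "kwargs": {"newtons": 25, "steps": [[9.3,2.87,-1.87,0,0,0,0],[9.3,2.87,-1.87,0,0,0,0],[9.3,2.87,-1.87,0,0,0,0],[9.3,2.87,-1.87,0,0,0,0],[9.3,2.87,-1.87,0,0,0,0],[9.3,2.87,-1.87,0,0,0,0],[9.3,2.87,-1.87,0,0,0,0],[9.3,2.87,-1.87,0,0,0,0]]}}

```text
time: 0.77
tcp_pos: [344.1, -306.6, 240.4]
tool_rot: [-3.101, -0.498, 0.0]
wrist_force: [0.7, -0.1, 0.4]
finger_gap: 93.2
grip_force: 0.0
```

{"fn": "arm_command", "kwargs": {"steps": [[9.3,2.87,-1.87,0,0,0,0],[9.3,2.87,-1.87,0,0,0,0],[9.3,0,0,0,0,0,-7],[9.3,0,0,0,0,0,-7],[9.3,0,0,0,0,0,-7],[9.3,0,0,0,0,0,-7],[9.3,0,0,0,0,0,-7],[9.3,0,0,0,0,0,-7]]}}

```text
time: 1.43
tcp_pos: [386.2, -254.4, 240.3]
tool_rot: [-2.711, -1.585, 0.0]
wrist_force: [0.4, 0.7, -0.2]
finger_gap: 93.0
grip_force: 0.0
```

{"fn": "arm_command", "kwargs": {"steps": [[9.3,0,0,0,0,0,-7],[9.3,0,0,0,0,0,-7],[9.3,0,0,0,0,0,-7],[9.3,0,0,0,0,0,-7],[9.3,0,0,0,0,0,-7],[9.3,0,0,0,0,0,-7],[9.3,0,0,0,0,0,-7],[9.3,0,0,0,0,0,-7]]}}

```text
time: 2.1
tcp_pos: [386.1, -254.5, 240.3]
tool_rot: [-1.65, -2.672, -0.0]
wrist_force: [0.7, 0.7, -0.1]
finger_gap: 93.2
grip_force: 0.0
```

```bash
cat > go.py <<'E'
import sys,numpy as np
from workcell import bot
from scipy.spatial.transform import Rotation as Ro
# go.py x y z closing_deg : remaining shift in tool axes (cm) and turn (deg)
x,y,z,c=map(float,sys.argv[1:5]); s=bot.read_state()
R=Ro.from_rotvec(s['tool_rot']).as_matrix(); p=np.asarray(s['tcp_pos'])
cl=np.degrees(np.arctan2(R[1,1],R[0,1]))
d=R.T@(np.array([x,y,z])-p)/10
print('t',round(s['time'],2),'p',p.round(1),'closing',round(cl,1),'tilt',round(float(R[2,2]),4),'gap',round(s['finger_gap'],1),'grip',round(s['grip_force'],1),'F',np.round(s['wrist_force'],1))
print('shift cm',d.round(2),'turn rz',round(-((c-cl+180)%360-180),1))
E
python3 go.py 386 -254 43 26
```

```text
t 2.1 p [ 386.1 -254.5  240.3] closing 26.6 tilt -1.0 gap 93.2 grip 0.0 F [ 0.7  0.7 -0.1]
shift cm [ 0.03  0.02 19.73] turn rz 0.6
```

{"fn": "arm_command", "kwargs": {"steps": [[9.3,0,0,3.3,0,0,0.6],[9.3,0,0,3.3,0,0,0],[9.3,0,0,3.3,0,0,0],[9.3,0,0,3.3,0,0,0],[9.3,0,0,2.5,0,0,0],[9.3,0,0,2.0,0,0,0],[9.3,0,0,1.5,0,0,0],[9.3,0,0,0.5,0,0,0]]}}

```text
time: 2.77
tcp_pos: [384.9, -253.3, 41.2]
tool_rot: [-1.67, -2.655, -0.002]
wrist_force: [-1.1, 0.4, -0.2]
finger_gap: 93.0
grip_force: 0.0
```

{"fn": "arm_command", "kwargs": {"newtons": 25, "steps": [[7,0,0,0,0,0,0],[6.2,0,0,0,0,0,0],[5,0,0,0,0,0,0],[4,0,0,0,0,0,0],[4,0,0,0,0,0,0],[4,0,0,0,0,0,0]]}}

```text
time: 3.27
tcp_pos: [386.7, -255.1, 44.4]
tool_rot: [1.672, 2.658, -0.001]
wrist_force: [-0.4, -0.3, 0.1]
finger_gap: 57.4
grip_force: 0.0
```

```bash
python3 go.py 386 -254 150 26
```

```text
t 3.27 p [ 386.7 -255.1   44.4] closing 25.7 tilt -1.0 gap 57.4 grip 0.0 F [-0.4 -0.3  0.1]
shift cm [ 1.100e-01 -1.000e-02 -1.056e+01] turn rz -0.3
```

{"fn": "arm_command", "kwargs": {"steps": [[4,0,0,0,0,0,0],[4,0,0,0,0,0,0],[4,0,0,0,0,0,0],[4,0,0,-0.5,0,0,0]]}}

```text
time: 3.6
tcp_pos: [385.9, -254.3, 48.3]
tool_rot: [-1.672, -2.658, -0.001]
wrist_force: [-0.3, -0.2, -2.0]
finger_gap: 53.9
grip_force: 25.0
```

{"fn": "arm_command", "kwargs": {"steps": [[4,0,0,-1,0,0,0],[4,0,0,-2,0,0,0],[4,0,0,-2,0,0,0],[4,0,0,-2,0,0,0],[4,0,0,-2,0,0,0],[4,0,0,-1,0,0,0],[4,0,0,0,0,0,0]]}}

```text
time: 4.18
tcp_pos: [387.3, -255.7, 150.9]
tool_rot: [1.67, 2.656, -0.002]
wrist_force: [-0.1, 0.1, -2.6]
finger_gap: 53.6
grip_force: 25.0
```

```bash
python3 go.py 611.7 -181.7 150 -8
```

```text
t 4.18 p [ 387.3 -255.7  150.9] closing 25.7 tilt -1.0 gap 53.6 grip 25.0 F [-0.1  0.1 -2.6]
shift cm [-3.05 23.43  0.14] turn rz 33.7
```

{"fn": "arm_command", "kwargs": {"steps": [[4,-0.3,2.3,0,0,0,0],[4,-0.3,2.3,0,0,0,0],[4,-0.3,2.3,0,0,0,0],[4,-0.3,2.3,0,0,0,0],[4,-0.3,2.3,0,0,0,0],[4,-0.3,2.3,0,0,0,0],[4,-0.3,2.3,0,0,0,0],[4,-0.3,2.3,0,0,0,0]]}}

```text
time: 4.85
tcp_pos: [562.8, -195.7, 147.0]
tool_rot: [-1.671, -2.657, 0.0]
wrist_force: [0.2, -0.0, -2.2]
finger_gap: 54.0
grip_force: 25.0
```

{"fn": "arm_command", "kwargs": {"steps": [[4,-0.3,2.3,0,0,0,0],[4,-0.3,2.3,0,0,0,0],[4,0,0,0,0,0,6.6],[4,0,0,0,0,0,6.6],[4,0,0,0,0,0,6.6],[4,0,0,0,0,0,6.6],[4,0,0,0,0,0,6.6],[4,0,0,0,0,0,0]]}}

```text
time: 5.52
tcp_pos: [605.9, -181.7, 146.9]
tool_rot: [-2.361, -2.068, 0.002]
wrist_force: [0.5, -0.3, -2.4]
finger_gap: 53.8
grip_force: 25.0
```

```bash
python3 go.py 611.7 -181.7 92 -8; python3 - <<'E'
from h import *
from workcell import bot
c=bot.read_camera('top');cv2.imwrite('pics/t1.png',cv2.resize(np.ascontiguousarray(c['img'][100:360,230:550,::-1]),None,fx=2,fy=2))
E
```

```text
t 5.52 p [ 605.9 -181.7  146.9] closing -7.6 tilt -1.0 gap 53.8 grip 25.0 F [ 0.5 -0.3 -2.4]
shift cm [0.07 0.59 5.49] turn rz 0.4
```

View pics/t1.png

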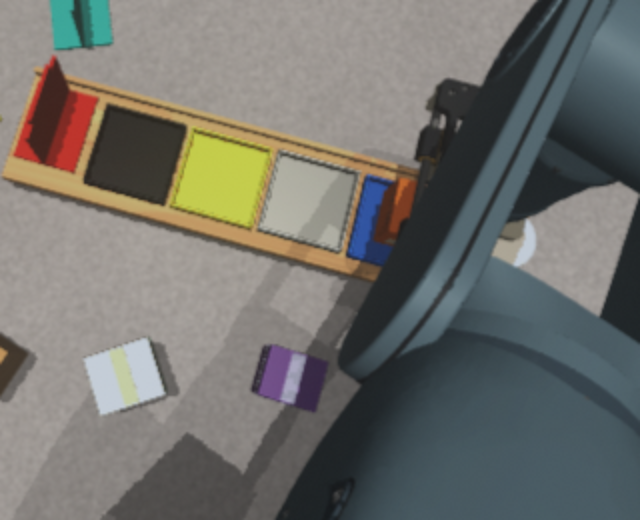

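{"fn": "arm_command", "kwargs": {"steps": [[4,0.05,0.3,1,0,0,0.4],[4,0,0.3,1.2,0,0,0],[4,0,0,1.2,0,0,0],[4,0,0,1,0,0,0],[4,0,0,0.5,0,0,0],[4,0,0,0.2,0,0,0],[4,0,0,0,0,0,0]]}}

```text
time: 6.15
tcp_pos: [612.2, -182.3, 96.6]
tool_rot: [-2.365, -2.066, 0.001]
wrist_force: [0.1, -0.5, -2.0]
finger_gap: 53.9
grip_force: 25.0
```

{"fn": "arm_command", "kwargs": {"steps": [[4,0,0,0.1,0,0,0],[4,0,0,0.1,0,0,0],[4,0,0,0.1,0,0,0],[4,0,0,0,0,0,0],[4,0,0,0,0,0,0]]}}

```text
time: 6.57
tcp_pos: [612.8, -182.5, 95.0]
tool_rot: [2.366, 2.066, 0.0]
wrist_force: [-0.6, -0.0, -1.4]
finger_gap: 53.7
grip_force: 25.0
```

```bash
python3 go.py 611.7 -181.7 91.3 -8
```

```text
t 6.57 p [ 612.8 -182.5   95. ] closing -7.7 tilt -1.0 gap 53.7 grip 25.0 F [-0.6 -0.  -1.4]
shift cm [ 0.07 -0.12  0.37] turn rz 0.3
```

{"fn": "arm_command", "kwargs": {"steps": [[4,0,0,0.1,0,0,0],[4,0,0,0.1,0,0,0],[4,0,0,0,0,0,0],[4,0,0,0,0,0,0]]}}

```text
time: 6.9
tcp_pos: [612.6, -182.4, 92.6]
tool_rot: [-2.366, -2.066, 0.0]
wrist_force: [0.6, 0.9, -1.6]
finger_gap: 53.6
grip_force: 25.0
```

{"fn": "arm_command", "kwargs": {"steps": [[4,0,0,0.1,0,0,0],[4,0,0,0,0,0,0],[4,0,0,0,0,0,0]]}}

```text
time: 7.15
tcp_pos: [612.7, -182.5, 92.3]
tool_rot: [2.366, 2.066, 0.0]
wrist_force: [-1.0, 0.3, 4.0]
finger_gap: 53.8
grip_force: 25.0
```

{"fn": "arm_command", "kwargs": {"steps": [[5.8,0,0,0,0,0,0],[6.5,0,0,0,0,0,0],[9.3,0,0,0,0,0,0],[9.3,0,0,0,0,0,0],[9.3,0,0,0,0,0,0],[9.3,0,0,0,0,0,0]]}}

```text
time: 7.65
tcp_pos: [612.7, -182.5, 91.5]
tool_rot: [-2.366, -2.067, 0.0]
wrist_force: [-0.5, 0.7, 0.5]
finger_gap: 86.2
grip_force: 0.0
```

{"fn": "arm_command", "kwargs": {"steps": [[9.3,0,0,-1,0,0,0],[9.3,0,0,-2,0,0,0],[9.3,0,0,-2.5,0,0,0],[9.3,0,0,-2.5,0,0,0],[9.3,0,0,-2,0,0,0],[9.3,1.0,-2.6,0,0,0,0],[9.3,1.0,-2.6,0,0,0,0],[9.3,1.0,-2.6,0,0,0,0]]}}

```text
time: 8.32
tcp_pos: [538.9, -142.1, 192.8]
tool_rot: [2.365, 2.065, 0.001]
wrist_force: [-0.1, -0.1, -0.7]
finger_gap: 93.1
grip_force: 0.0
```

{"fn": "arm_command", "kwargs": {"steps": [[9.3,1.1,-2.7,0,0,0,0],[9.3,1.1,-2.7,0,0,0,0],[9.3,1.1,-2.7,0,0,0,0],[9.3,1.1,-2.7,0,0,0,0],[9.3,0,0,0,0,0,0.9]]}}

```text
time: 8.73
tcp_pos: [433.7, -81.1, 191.9]
tool_rot: [-2.379, -2.047, 0.002]
wrist_force: [-0.8, -0.1, -0.1]
finger_gap: 92.9
grip_force: 0.0
```

```bash
python3 go.py 439.2 -84.8 55 -8.6; python3 - <<'E'
from h import *
from workcell import bot
c=bot.read_camera('top');cv2.imwrite('pics/t2.png',cv2.resize(np.ascontiguousarray(c['img'][100:360,230:550,::-1]),None,fx=2,fy=2))
E
```

```text
t 8.73 p [433.7 -81.1 191.9] closing -8.6 tilt -1.0 gap 92.9 grip 0.0 F [-0.8 -0.1 -0.1]
shift cm [-0.3   0.65 13.69] turn rz 0.0
```

View pics/t2.png

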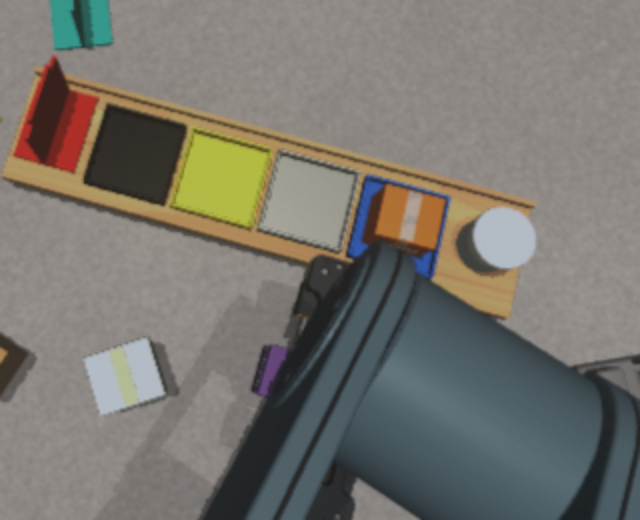

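Orange stands square in the blue tray at crop (410,218), and the bookend and tub haven't moved. The gripper is over violet.

{"fn": "arm_command", "kwargs": {"steps": [[9.3,-0.2,0.4,2.5,0,0,0],[9.3,-0.1,0.2,3,0,0,0],[9.3,0,0,3,0,0,0],[9.3,0,0,2.5,0,0,0],[9.3,0,0,1.5,0,0,0],[9.3,0,0,0.8,0,0,0],[9.3,0,0,0.4,0,0,0],[9.3,0,0,0,0,0,0]]}}

```text
time: 9.45
tcp_pos: [444.5, -88.4, 54.5]
tool_rot: [2.383, 2.048, 0.0]
wrist_force: [0.3, 0.4, 1.0]
finger_gap: 93.2
grip_force: 0.0
```

{"fn": "arm_command", "kwargs": {"newtons": 25, "steps": [[4,0,0,0,0,0,0],[4,0,0,0,0,0,0],[4,0,0,0,0,0,0],[4,0,0,0,0,0,0],[4,0,0,0,0,0,0],[4,0,0,0,0,0,0],[4,0,0,0,0,0,0],[4,0,0,0,0,0,0]]}}

```text
time: 10.12
tcp_pos: [443.5, -87.9, 54.8]
tool_rot: [-2.382, -2.048, 0.0]
wrist_force: [-2.2, 0.1, 3.4]
finger_gap: 52.3
grip_force: 25.0
```

```bash
python3 go.py 439.2 -84.8 55 -8.6
```

```text
t 10.12 p [443.5 -87.9  54.8] closing -8.6 tilt -1.0 gap 52.3 grip 25.0 F [-2.2  0.1  3.4]
shift cm [ 0.24 -0.47 -0.02] turn rz -0.0
```

{"fn": "arm_command", "kwargs": {"steps": [[4,0,0,-0.5,0,0,0],[4,0,0,-1.5,0,0,0],[4,0,0,-2,0,0,0],[4,0,0,-2,0,0,0],[4,0,0,-2,0,0,0],[4,0,0,-1.5,0,0,0],[4,0,0,-0.5,0,0,0],[4,0,0,0,0,0,0]]}}

```text
time: 10.78
tcp_pos: [444.7, -88.4, 155.9]
tool_rot: [2.38, 2.046, 0.002]
wrist_force: [0.5, 0.3, -2.5]
finger_gap: 52.1
grip_force: 25.0
```

{"fn": "arm_command", "kwargs": {"steps": [[4,0.3,2.0,0,0,0,0],[4,0.3,2.2,0,0,0,0],[4,0.4,2.3,0,0,0,0],[4,0.4,2.3,0,0,0,0],[4,0.4,2.3,0,0,0,0],[4,0.4,2.3,0,0,0,0],[4,0.3,2.3,0,0,0,0],[4,0.2,2.2,0,0,0,0]]}}

```text
time: 11.45
tcp_pos: [625.2, -87.6, 152.4]
tool_rot: [-2.38, -2.046, 0.002]
wrist_force: [0.6, 0.3, -1.5]
finger_gap: 52.0
grip_force: 25.0
```

{"fn": "arm_command", "kwargs": {"steps": [[4,0,0,0,0,0,-0.6],[4,0,0,0,0,0,0],[4,0,0,0,0,0,0]]}}

```text
time: 11.7
tcp_pos: [623.5, -87.8, 152.9]
tool_rot: [-2.369, -2.058, 0.003]
wrist_force: [-0.1, 0.4, -1.5]
finger_gap: 52.2
grip_force: 25.0
```

```bash
python3 go.py 625.1 -87.6 103 -8
```

```text
t 11.7 p [623.5 -87.8 152.9] closing -8.0 tilt -1.0 gap 52.2 grip 25.0 F [-0.1  0.4 -1.5]
shift cm [0.04 0.17 4.99] turn rz -0.0
```

{"fn": "arm_command", "kwargs": {"steps": [[4,0,0.1,1,0,0,0],[4,0,0,1.2,0,0,0],[4,0,0,1.2,0,0,0],[4,0,0,0.8,0,0,0],[4,0,0,0.3,0,0,0],[4,0,0,0.1,0,0,0],[4,0,0,0,0,0,0],[4,0,0,0,0,0,0]]}}

```text
time: 12.37
tcp_pos: [626.1, -88.4, 109.0]
tool_rot: [2.371, 2.06, 0.001]
wrist_force: [0.2, -0.9, -1.1]
finger_gap: 51.6
grip_force: 25.0
```

{"fn": "arm_command", "kwargs": {"steps": [[4,0,0,0.1,0,0,0],[4,0,0,0.1,0,0,0],[4,0,0,0,0,0,0],[4,0,0,0,0,0,0]]}}

```text
time: 12.7
tcp_pos: [625.9, -88.3, 106.8]
tool_rot: [2.371, 2.06, 0.0]
wrist_force: [0.2, -0.1, -1.6]
finger_gap: 51.7
grip_force: 25.0
```

{"fn": "arm_command", "kwargs": {"steps": [[4,0,0,0.1,0,0,0],[4,0,0,0.1,0,0,0],[4,0,0,0,0,0,0],[4,0,0,0,0,0,0]]}}

```text
time: 13.03
tcp_pos: [625.7, -88.3, 104.5]
tool_rot: [-2.371, -2.06, 0.0]
wrist_force: [0.5, 0.8, -1.3]
finger_gap: 51.8
grip_force: 25.0
```

{"fn": "arm_command", "kwargs": {"steps": [[4,0,0,0.1,0,0,0],[4,0,0,0,0,0,0],[4,0,0,0,0,0,0]]}}

```text
time: 13.28
tcp_pos: [625.7, -88.3, 103.6]
tool_rot: [-2.372, -2.06, 0.0]
wrist_force: [0.7, 0.1, -1.7]
finger_gap: 51.7
grip_force: 25.0
```

{"fn": "arm_command", "kwargs": {"steps": [[4,0,0,0.1,0,0,0],[4,0,0,0,0,0,0],[4,0,0,0,0,0,0]]}}

```text
time: 13.53
tcp_pos: [626.0, -88.4, 102.8]
tool_rot: [2.371, 2.06, 0.0]
wrist_force: [0.8, 0.0, -0.0]
finger_gap: 52.1
grip_force: 25.0
```

{"fn": "arm_command", "kwargs": {"steps": [[4,0,0,0.05,0,0,0],[4,0,0,0,0,0,0],[4,0,0,0,0,0,0]]}}

```text
time: 13.78
tcp_pos: [626.0, -88.4, 102.8]
tool_rot: [2.371, 2.06, 0.001]
wrist_force: [-1.4, -1.1, 4.7]
finger_gap: 51.9
grip_force: 25.0
```

{"fn": "arm_command", "kwargs": {"steps": [[5.8,0,0,0,0,0,0],[6.5,0,0,0,0,0,0],[9.3,0,0,0,0,0,0],[9.3,0,0,0,0,0,0],[9.3,0,0,0,0,0,0],[9.3,0,0,0,0,0,0]]}}

```text
time: 14.28
tcp_pos: [625.7, -88.3, 102.0]
tool_rot: [-2.371, -2.06, 0.0]
wrist_force: [0.1, 0.6, 0.3]
finger_gap: 87.0
grip_force: 0.0
```

{"fn": "arm_command", "kwargs": {"steps": [[9.3,0,0,-1,0,0,0],[9.3,0,0,-2,0,0,0],[9.3,0,0,-2.5,0,0,0],[9.3,0,0,-2.5,0,0,0],[9.3,0,0,-2.5,0,0,0],[9.3,2.4,-2.1,0,0,0,0],[9.3,2.4,-2.1,0,0,0,0],[9.3,2.4,-2.1,0,0,0,0]]}}

```text
time: 14.95
tcp_pos: [573.2, -7.9, 208.5]
tool_rot: [2.372, 2.058, 0.002]
wrist_force: [0.3, 1.2, -1.0]
finger_gap: 93.2
grip_force: 0.0
```

{"fn": "arm_command", "kwargs": {"steps": [[9.3,2.4,-2.1,0,0,0,0],[9.3,2.4,-2.1,0,0,0,0],[9.3,2.4,-2.1,0,0,0,0],[9.3,2.4,-2.1,0,0,0,0],[9.3,2.4,-2.1,0,0,0,0],[9.3,2.5,-2.2,0,0,0,0],[9.3,2.5,-2.2,0,0,0,0],[9.3,2.5,-2.2,0,0,0,0]]}}

```text
time: 15.62
tcp_pos: [430.5, 209.9, 208.1]
tool_rot: [2.372, 2.06, 0.002]
wrist_force: [-0.3, 0.7, 0.2]
finger_gap: 92.8
grip_force: 0.0
```

{"fn": "arm_command", "kwargs": {"steps": [[9.3,2.4,-2.2,0,0,0,0],[9.3,0,0,0,0,0,6],[9.3,0,0,0,0,0,6],[9.3,0,0,0,0,0,4.4],[9.3,0,0,0,0,0,0],[9.3,0,0,0,0,0,0],[9.3,0,0,0,0,0,0]]}}

```text
time: 16.2
tcp_pos: [413.1, 235.5, 207.5]
tool_rot: [2.639, 1.704, 0.001]
wrist_force: [0.9, -0.2, 0.6]
finger_gap: 93.3
grip_force: 0.0
```

```bash
python3 go.py 411.3 237.9 70 -24.4;  python3 - <<'E'
from h import *
from workcell import bot
c=bot.read_camera('top');cv2.imwrite('pics/t3.png',cv2.resize(np.ascontiguousarray(c['img'][100:360,180:510,::-1]),None,fx=2,fy=2))
E
```

```text
t 16.2 p [413.1 235.5 207.5] closing -24.3 tilt -1.0 gap 93.3 grip 0.0 F [ 0.9 -0.2  0.6]
shift cm [ 0.14 -0.27 13.75] turn rz 0.1
```

View pics/t3.png

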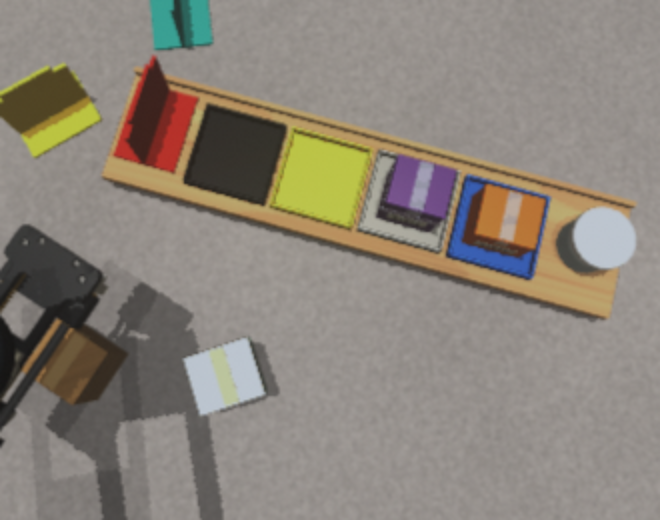

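Violet and orange stand in the grey (420,190) and blue (508,217) trays, and the gripper is over kraft.

{"fn": "arm_command", "kwargs": {"steps": [[9.3,0.1,-0.2,2.5,0,0,0],[9.3,0,0,3,0,0,0],[9.3,0,0,3,0,0,0],[9.3,0,0,2.5,0,0,0],[9.3,0,0,1.5,0,0,0],[9.3,0,0,0.8,0,0,0],[9.3,0,0,0.4,0,0,0],[9.3,0,0,0,0,0,0]]}}

```text
time: 16.92
tcp_pos: [411.6, 237.2, 69.9]
tool_rot: [-2.641, -1.701, 0.001]
wrist_force: [-0.0, -0.2, 0.5]
finger_gap: 92.8
grip_force: 0.0
```

{"fn": "arm_command", "kwargs": {"newtons": 25, "steps": [[4,0,0,0,0,0,0],[4,0,0,0,0,0,0],[4,0,0,0,0,0,0],[4,0,0,0,0,0,0],[4,0,0,0,0,0,0],[4,0,0,0,0,0,0],[4,0,0,0,0,0,0],[4,0,0,0,0,0,0]]}}

```text
time: 17.58
tcp_pos: [411.6, 237.5, 70.6]
tool_rot: [-2.641, -1.701, -0.001]
wrist_force: [-1.6, 0.4, 6.4]
finger_gap: 60.2
grip_force: 25.0
```

```bash
python3 go.py 411.3 237.9 70 -24.4
```

```text
t 17.58 p [411.6 237.5  70.6] closing -24.4 tilt -1.0 gap 60.2 grip 25.0 F [-1.6  0.4  6.4]
shift cm [ 0.02 -0.05  0.06] turn rz -0.0
```

{"fn": "arm_command", "kwargs": {"steps": [[4,0,0,-0.5,0,0,0],[4,0,0,-1.5,0,0,0],[4,0,0,-2,0,0,0],[4,0,0,-2,0,0,0],[4,0,0,-2,0,0,0],[4,0,0,-1.5,0,0,0],[4,0,0,-0.5,0,0,0],[4,0,0,0,0,0,0]]}}

```text
time: 18.25
tcp_pos: [412.2, 237.5, 171.1]
tool_rot: [2.641, 1.701, 0.003]
wrist_force: [-0.2, 0.7, -3.2]
finger_gap: 59.8
grip_force: 25.0
```

{"fn": "arm_command", "kwargs": {"steps": [[4,-0.8,2.2,0,0,0,0],[4,-0.8,2.3,0,0,0,0],[4,-0.9,2.3,0,0,0,0],[4,-0.9,2.3,0,0,0,0],[4,-0.9,2.3,0,0,0,0],[4,-0.9,2.3,0,0,0,0],[4,-0.9,2.3,0,0,0,0],[4,-0.9,2.4,0,0,0,0]]}}

```text
time: 18.92
tcp_pos: [549.7, 96.6, 168.1]
tool_rot: [-2.64, -1.7, 0.005]
wrist_force: [0.7, 0.4, -2.6]
finger_gap: 59.6
grip_force: 25.0
```

{"fn": "arm_command", "kwargs": {"steps": [[4,-0.9,2.4,0,0,0,0],[4,-0.9,2.4,0,0,0,0],[4,-0.8,2.3,0,0,0,0],[4,-0.8,2.3,0,0,0,0],[4,-0.7,2.2,0,0,0,0],[4,0,0,0,0,0,-5.5],[4,0,0,0,0,0,-5.5],[4,0,0,0,0,0,-5.4]]}}

```text
time: 19.58
tcp_pos: [638.0, 11.6, 167.3]
tool_rot: [-2.365, -2.063, 0.004]
wrist_force: [0.5, -0.1, -4.0]
finger_gap: 59.6
grip_force: 25.0
```

{"fn": "arm_command", "kwargs": {"steps": [[4,0,0,0,0,0,0],[4,0,0,0,0,0,0],[4,0,0,0,0,0,0]]}}

```text
time: 19.83
tcp_pos: [638.3, 12.3, 169.0]
tool_rot: [-2.373, -2.056, 0.002]
wrist_force: [-0.1, -0.7, -2.9]
finger_gap: 59.5
grip_force: 25.0
```

```bash
python3 go.py 639 12.2 118.4 -8
```

```text
t 19.83 p [638.3  12.3 169. ] closing -8.2 tilt -1.0 gap 59.5 grip 25.0 F [-0.1 -0.7 -2.9]
shift cm [-0.    0.09  5.06] turn rz -0.2
```

{"fn": "arm_command", "kwargs": {"steps": [[4,0,0.05,1,0,0,0],[4,0,0,1.2,0,0,0],[4,0,0,1.2,0,0,0],[4,0,0,0.8,0,0,0],[4,0,0,0.3,0,0,0],[4,0,0,0.2,0,0,0],[4,0,0,0,0,0,0],[4,0,0,0,0,0,0]]}}

```text
time: 20.5
tcp_pos: [639.6, 12.1, 123.4]
tool_rot: [2.371, 2.06, 0.001]
wrist_force: [-0.3, 0.0, -2.9]
finger_gap: 59.9
grip_force: 25.0
```

{"fn": "arm_command", "kwargs": {"steps": [[4,0,0,0.1,0,0,0],[4,0,0,0.1,0,0,0],[4,0,0,0,0,0,0],[4,0,0,0,0,0,0]]}}

```text
time: 20.83
tcp_pos: [639.4, 12.1, 121.4]
tool_rot: [2.371, 2.06, 0.0]
wrist_force: [0.8, -0.6, -3.3]
finger_gap: 59.9
grip_force: 25.0
```

{"fn": "arm_command", "kwargs": {"steps": [[4,0,0,0.1,0,0,0],[4,0,0,0,0,0,0],[4,0,0,0,0,0,0]]}}

```text
time: 21.08
tcp_pos: [639.2, 12.1, 120.1]
tool_rot: [-2.372, -2.06, 0.0]
wrist_force: [-0.3, -0.1, -2.0]
finger_gap: 60.0
grip_force: 25.0
```

{"fn": "arm_command", "kwargs": {"steps": [[4,0,0,0.1,0,0,0],[4,0,0,0,0,0,0],[4,0,0,0,0,0,0]]}}

```text
time: 21.33
tcp_pos: [639.2, 12.1, 119.0]
tool_rot: [-2.371, -2.06, 0.0]
wrist_force: [0.5, -0.4, -2.3]
finger_gap: 59.5
grip_force: 25.0
```

{"fn": "arm_command", "kwargs": {"steps": [[4,0,0,0.05,0,0,0],[4,0,0,0,0,0,0],[4,0,0,0,0,0,0]]}}

```text
time: 21.58
tcp_pos: [639.3, 12.2, 118.7]
tool_rot: [2.372, 2.06, 0.0]
wrist_force: [-0.2, -1.0, -3.2]
finger_gap: 59.9
grip_force: 25.0
```

{"fn": "arm_command", "kwargs": {"steps": [[4,0,0,0.07,0,0,0],[4,0,0,0,0,0,0],[4,0,0,0,0,0,0]]}}

```text
time: 21.83
tcp_pos: [639.3, 12.1, 118.6]
tool_rot: [2.371, 2.06, 0.0]
wrist_force: [-2.5, -0.8, 3.9]
finger_gap: 59.7
grip_force: 25.0
```

{"fn": "arm_command", "kwargs": {"steps": [[4,0,0,0.03,0,0,0],[4,0,0,0,0,0,0],[4,0,0,0,0,0,0]]}}

```text
time: 22.08
tcp_pos: [639.3, 12.1, 118.6]
tool_rot: [2.371, 2.06, 0.001]
wrist_force: [-1.9, 0.9, 5.5]
finger_gap: 60.1
grip_force: 25.0
```

{"fn": "arm_command", "kwargs": {"steps": [[6.3,0,0,0,0,0,0],[7.0,0,0,0,0,0,0],[9.3,0,0,0,0,0,0],[9.3,0,0,0,0,0,0],[9.3,0,0,0,0,0,0],[9.3,0,0,0,0,0,0]]}}

```text
time: 22.58
tcp_pos: [639.3, 12.1, 117.5]
tool_rot: [-2.372, -2.06, 0.0]
wrist_force: [0.0, -0.3, -0.1]
finger_gap: 90.7
grip_force: 0.0
```

{"fn": "arm_command", "kwargs": {"steps": [[9.3,0,0,-1,0,0,0],[9.3,0,0,-2,0,0,0],[9.3,0,0,-2.5,0,0,0],[9.3,0,0,-2.5,0,0,0],[9.3,0,0,-2,0,0,0],[9.3,0.4,-2.4,0,0,0,0],[9.3,0.5,-2.9,0,0,0,0],[9.3,0.5,-2.9,0,0,0,0]]}}

```text
time: 23.25
tcp_pos: [559.7, 37.5, 218.7]
tool_rot: [2.371, 2.059, 0.002]
wrist_force: [1.5, 0.9, 0.6]
finger_gap: 93.3
grip_force: 0.0
```

{"fn": "arm_command", "kwargs": {"steps": [[9.3,0.5,-2.9,0,0,0,0],[9.3,0.5,-2.9,0,0,0,0],[9.3,0.5,-2.9,0,0,0,0],[9.3,0.4,-2.9,0,0,0,0],[9.3,0.4,-2.9,0,0,0,0],[9.3,0,0,0,0,0,-7],[9.3,0,0,0,0,0,-7],[9.3,0,0,0,0,0,-7]]}}

```text
time: 23.92
tcp_pos: [419.4, 80.8, 218.9]
tool_rot: [1.947, 2.463, 0.002]
wrist_force: [0.5, -0.5, -0.1]
finger_gap: 93.2
grip_force: 0.0
```

{"fn": "arm_command", "kwargs": {"steps": [[9.3,0,0,0,0,0,-7],[9.3,0,0,0,0,0,-5.8],[9.3,0,0,0,0,0,0],[9.3,0,0,0,0,0,0],[9.3,0,0,0,0,0,0]]}}

```text
time: 24.33
tcp_pos: [419.8, 80.5, 218.1]
tool_rot: [1.674, 2.658, 0.001]
wrist_force: [-0.0, 0.7, 0.1]
finger_gap: 93.3
grip_force: 0.0
```

```bash
python3 go.py 419.6 80.4 80 25.8
```

```text
t 24.33 p [419.8  80.5 218.1] closing 25.6 tilt -1.0 gap 93.3 grip 0.0 F [-0.   0.7  0.1]
shift cm [ 0.   -0.03 13.81] turn rz -0.2
```

{"fn": "arm_command", "kwargs": {"steps": [[9.3,0,0,2.5,0,0,0],[9.3,0,0,3,0,0,0],[9.3,0,0,3,0,0,0],[9.3,0,0,2.5,0,0,0],[9.3,0,0,1.5,0,0,0],[9.3,0,0,0.8,0,0,0],[9.3,0,0,0.4,0,0,0],[9.3,0,0,0,0,0,0]]}}

```text
time: 25.0
tcp_pos: [419.7, 80.5, 80.4]
tool_rot: [-1.671, -2.659, 0.0]
wrist_force: [-0.1, 0.4, -0.5]
finger_gap: 93.0
grip_force: 0.0
```

{"fn": "arm_command", "kwargs": {"newtons": 25, "steps": [[4,0,0,0,0,0,0],[4,0,0,0,0,0,0],[4,0,0,0,0,0,0],[4,0,0,0,0,0,0],[4,0,0,0,0,0,0],[4,0,0,0,0,0,0],[4,0,0,0,0,0,0],[4,0,0,0,0,0,0]]}}

```text
time: 25.67
tcp_pos: [419.6, 80.5, 80.9]
tool_rot: [-1.67, -2.661, 0.0]
wrist_force: [-2.0, 0.0, 5.1]
finger_gap: 55.5
grip_force: 25.0
```

```bash
python3 go.py 419.6 80.4 80 25.8
```

```text
t 25.67 p [419.6  80.5  80.9] closing 25.8 tilt -1.0 gap 55.5 grip 25.0 F [-2.   0.   5.1]
shift cm [-0.01 -0.    0.09] turn rz -0.0
```

{"fn": "arm_command", "kwargs": {"steps": [[4,0,0,-0.5,0,0,0],[4,0,0,-1.5,0,0,0],[4,0,0,-2,0,0,0],[4,0,0,-2,0,0,0],[4,0,0,-2,0,0,0],[4,0,0,-1.5,0,0,0],[4,0,0,-0.5,0,0,0],[4,0,0,0,0,0,5]]}}

```text
time: 26.33
tcp_pos: [420.3, 80.5, 181.8]
tool_rot: [1.783, 2.584, 0.002]
wrist_force: [0.6, -0.1, -3.2]
finger_gap: 55.9
grip_force: 25.0
```

{"fn": "arm_command", "kwargs": {"steps": [[4,0,0,0,0,0,6],[4,0,0,0,0,0,6],[4,0,0,0,0,0,6],[4,0,0,0,0,0,6],[4,0,0,0,0,0,4.8],[4,0,0,0,0,0,0],[4,0.5,2.0,0,0,0,0],[4,0.6,2.2,0,0,0,0]]}}

```text
time: 27.0
tcp_pos: [461.8, 85.6, 180.0]
tool_rot: [-2.368, -2.063, 0.002]
wrist_force: [0.8, -0.1, -3.0]
finger_gap: 55.6
grip_force: 25.0
```

{"fn": "arm_command", "kwargs": {"steps": [[4,0.6,2.3,0,0,0,0],[4,0.6,2.3,0,0,0,0],[4,0.6,2.3,0,0,0,0],[4,0.6,2.3,0,0,0,0],[4,0.6,2.3,0,0,0,0],[4,0.6,2.3,0,0,0,0],[4,0.6,2.3,0,0,0,0],[4,0.6,2.2,0,0,0,0]]}}

```text
time: 27.67
tcp_pos: [651.4, 107.6, 179.2]
tool_rot: [-2.368, -2.063, 0.002]
wrist_force: [-0.0, 0.8, -2.8]
finger_gap: 55.9
grip_force: 25.0
```

{"fn": "arm_command", "kwargs": {"steps": [[4,0,0,0,0,0,0],[4,0,0,0,0,0,0],[4,0,0,0,0,0,0]]}}

```text
time: 27.92
tcp_pos: [649.6, 107.5, 179.3]
tool_rot: [-2.368, -2.061, 0.004]
wrist_force: [-0.6, -0.2, -3.1]
finger_gap: 55.9
grip_force: 25.0
```

```bash
python3 go.py 651.7 108.3 128.5 -8
```

```text
t 27.92 p [649.6 107.5 179.3] closing -7.9 tilt -1.0 gap 55.9 grip 25.0 F [-0.6 -0.2 -3.1]
shift cm [0.11 0.22 5.08] turn rz 0.1
```

{"fn": "arm_command", "kwargs": {"steps": [[4,0.05,0.1,1,0,0,0],[4,0,0,1.2,0,0,0],[4,0,0,1.2,0,0,0],[4,0,0,0.8,0,0,0],[4,0,0,0.3,0,0,0],[4,0,0,0.2,0,0,0],[4,0,0,0,0,0,0],[4,0,0,0,0,0,0]]}}

```text
time: 28.58
tcp_pos: [652.1, 107.8, 134.0]
tool_rot: [2.371, 2.06, 0.001]
wrist_force: [0.4, -0.4, -2.6]
finger_gap: 56.2
grip_force: 25.0
```

{"fn": "arm_command", "kwargs": {"steps": [[4,0,0,0.1,0,0,0],[4,0,0,0.1,0,0,0],[4,0,0,0.1,0,0,0],[4,0,0,0,0,0,0],[4,0,0,0,0,0,0]]}}

```text
time: 29.0
tcp_pos: [651.8, 107.8, 130.7]
tool_rot: [2.372, 2.06, -0.0]
wrist_force: [-0.4, 0.3, -2.9]
finger_gap: 55.9
grip_force: 25.0
```

{"fn": "arm_command", "kwargs": {"steps": [[4,0,0,0.1,0,0,0],[4,0,0,0,0,0,0],[4,0,0,0,0,0,0]]}}

```text
time: 29.25
tcp_pos: [651.7, 107.8, 129.6]
tool_rot: [-2.372, -2.06, 0.0]
wrist_force: [-0.4, 0.6, -2.5]
finger_gap: 56.0
grip_force: 25.0
```

{"fn": "arm_command", "kwargs": {"steps": [[4,0,0,0.08,0,0,0],[4,0,0,0,0,0,0],[4,0,0,0,0,0,0]]}}

```text
time: 29.5
tcp_pos: [651.9, 107.8, 128.9]
tool_rot: [2.372, 2.06, 0.0]
wrist_force: [-0.1, 0.4, -2.5]
finger_gap: 55.7
grip_force: 25.0
```

{"fn": "arm_command", "kwargs": {"steps": [[4,0,0,0.06,0,0,0],[4,0,0,0,0,0,0],[4,0,0,0,0,0,0]]}}

```text
time: 29.75
tcp_pos: [651.9, 107.9, 128.9]
tool_rot: [2.371, 2.06, 0.001]
wrist_force: [-1.1, 0.3, 2.5]
finger_gap: 56.2
grip_force: 25.0
```

{"fn": "arm_command", "kwargs": {"steps": [[6.0,0,0,0,0,0,0],[6.8,0,0,0,0,0,0],[9.3,0,0,0,0,0,0],[9.3,0,0,0,0,0,0],[9.3,0,0,0,0,0,0],[9.3,0,0,0,0,0,0]]}}

```text
time: 30.25
tcp_pos: [651.8, 107.8, 128.2]
tool_rot: [-2.372, -2.06, -0.0]
wrist_force: [-0.4, 0.2, 0.6]
finger_gap: 88.7
grip_force: 0.0
```

{"fn": "arm_command", "kwargs": {"steps": [[9.3,0,0,-1,0,0,0],[9.3,0,0,-2,0,0,0],[9.3,0,0,-2.5,0,0,0],[9.3,0,0,-2.5,0,0,0],[9.3,0,0,-2,0,0,0],[9.3,0,-2.5,0,0,0,0],[9.3,0,-3,0,0,0,0],[9.3,0,-3,0,0,0,0]]}}

```text
time: 30.92
tcp_pos: [567.2, 119.6, 229.3]
tool_rot: [2.371, 2.059, 0.002]
wrist_force: [0.0, 0.9, -0.9]
finger_gap: 93.2
grip_force: 0.0
```

{"fn": "arm_command", "kwargs": {"steps": [[9.3,0,-3,0,0,0,0],[9.3,0,-3,0,0,0,0],[9.3,0,-3,0,0,0,0],[9.3,0,-3,0,0,0,0],[9.3,0,-3,0,0,0,0],[9.3,0,-2,0,0,0,0],[9.3,0,0,0,0,0,0],[9.3,0,0,0,0,0,0]]}}

```text
time: 31.58
tcp_pos: [399.3, 143.7, 229.4]
tool_rot: [2.37, 2.06, 0.003]
wrist_force: [0.8, -1.2, 0.3]
finger_gap: 93.3
grip_force: 0.0
```

```bash
python3 - <<'E'
from h import *
from workcell import bot
c=bot.read_camera('top');im=np.ascontiguousarray(c['img'][:,:,::-1])
hsv=cv2.cvtColor(im,cv2.COLOR_BGR2HSV).astype(int);H,S,V=hsv[...,0],hsv[...,1],hsv[...,2]
b=lambda x:(x*255).astype(np.uint8)
def win(x,y,z):
    u,v=proj(c,(x,y,z)).astype(int);return u-28,u+28,v-28,v+28
L=[('kraft',(S>70)&(V>110)&(H<24),(639,12,152)),('white',(V>150)&(S<110),(651.7,108.3,176)),('violet',((H>120)&(H<160)&(S>25)&(V>105)),(627,-85.5,130)),('orange',((V>120)&(S>40)&(H<24)),(612,-182,108))]
for n,m,p in L:
    try: print(n,np.round(rect(c,b(m),win(*p),p[2]),1))
    except Exception as e: print(n,e)
for n,m,w,z in [('red',((H<6)|(H>174))&(S>150),(230,290,120,200),45),('tub',(S<60)&(V>140),(462,500,200,240),103)]: print(n,np.round(rect(c,b(m),w,z),1))
cv2.imwrite('pics/t4.png',cv2.resize(im[90:300,210:530],None,fx=2,fy=2))
E
```

```text
kraft [630.6 -14.2  40.6  82.6  84.1]
white [652.8 106.1  71.1  58.   84.7]
violet [626.7 -85.4  58.2  50.6  81.7]
orange [ 614.9 -179.9  106.6  110.2    1.1]
red [673.  184.9  33.8  89.7  81.9]
tub [ 601.  -279.6   71.2   64.3    2.4]
```

View pics/t4.png

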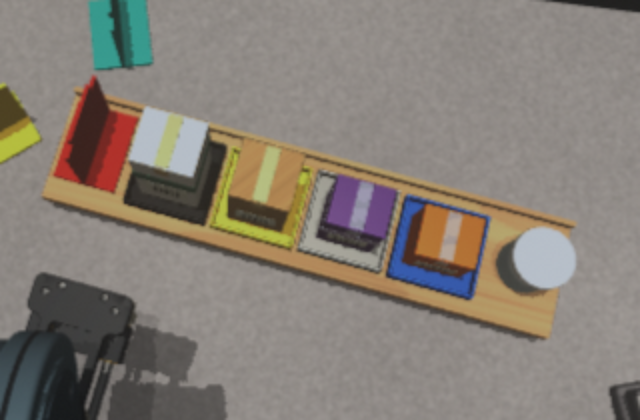

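Each carton stands upright and square in its tray: white (170,145), kraft (268,175), violet (362,207) and orange (449,234) in crop pixels. The bookend and tub haven't moved. The kraft and orange masks leaked into the wood, so I'll check those two tops by their centre pixels and then hand in.

```bash
python3 - <<'E'
from h import *
from workcell import bot
c=pickle.load(open('cams.pkl','rb'))['top']
k=ray(c,(344,177.5),152)[:2];o=ray(c,(434.5,207),108)[:2]
print('kraft',k-[639,12.2],'orange',o-[611.7,-181.7])
if max(np.linalg.norm(k-[639,12.2]),np.linalg.norm(o-[611.7,-181.7]))<9: print(bot.finish_job())
E
```

```text
kraft [-0.55389021 -2.51679655] orange [3.03988496 2.11334469]
the job is handed in; nothing more can be done
None
```

I placed white, kraft, violet and orange from the bookend to the tub, one per tray, each set down in its tray and released. The job is handed in at about 32 s of the 112 s allowed. My last camera check put every carton within about 4 mm of its tray's centre, with the bookend and tub still standing in place; the judge's result was not shown.

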